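# Lid on the mini chopper, held at pulse

### The job

The nuts are in the mini chopper: fit its lid, lowering it so that the tip of the blade shaft comes up through the hole in the lid's grip bar and its two lugs drop through the gaps in the rim, until it sits flush. Then, still gripping the bar, twist the lid clockwise (seen from above) against the return spring to the pulse mark, the single bar about halfway to the lock, never so far that it clicks into lock, and finish holding it there, gripper closed on it, since it springs back if let go. Leave everything else on the counter where it stands.

Things in the scene. Friction and masses are not known exactly. Their poses are not given: they have to be found in the camera images.
- chopper: Mini chopper, fixed on the counter: round black motor base (132 mm across), clear bowl with nuts, black collar (116 mm across) whose rim is 165 mm up. Two gaps for the lid's lugs open inside the rim, on the chopper's +x and -x sides. Half a turn makes no difference. Origin: centre of its underside; z up.
- rim (a point): Centre of the rim's top plane, 165 mm above the counter. Just inside the collar runs a flat lip (inner radius 45.5 mm, 5 mm thick, top flush with the rim), broken only by the two gaps, each 18 mm wide. A lug passes down a gap, then turns clockwise under the lip, with 1.5 mm of play; a stop bars the other way.
- shaft_tip (a point): Tip of the steel blade shaft, 8 mm thick with a round end, standing on the chopper's axis; 198 mm above the counter, 33 mm above the rim.
- pulse_mark (a point): The pulse mark beside the +x gap: a single short white bar on top of the collar, 55 mm from the axis, 0.60 rad clockwise (seen from above) from the gap. Each gap has a white dot beside it (0 rad) and two bars at 1.20 rad (lock). The same three marks repeat half a turn on, for the other gap.
- lid: The chopper's lid, grey, about 120 g, right way up on the counter on its skirt (88 mm across, 12 mm tall). A lug on the skirt's +x and -x sides: 14 mm wide, 5.5 mm tall, at the very bottom, reaching 49.5 mm from the axis. Half a turn makes no difference. Origin: centre of the skirt's underside; z up. Seated, the origin is 153 mm above the counter.
- lid_hole (a point): Lower mouth of the lid's hole (10.5 mm across, straight up through deck and grip bar), on the lid's axis, 12 mm above its origin, level with the underside of the deck. The deck is 104 mm across and 4 mm thick and comes to rest on the chopper's rim; white pointer lines on it, at both ends of the bar, stand over the lugs.
- lid_grip (a point): Middle of the lid's grip bar, 29 mm above the lid's origin. The bar is 64 mm long (along the lid's x), 22 mm thick (along y, pinch it this way) and runs from the deck (16 mm above the lid's origin) to 42 mm. With the lid seated, 3 mm of the shaft stand out of the bar's top.
- pulse_ring (a joint): Sprung switch ring in the collar (rad): 0 at rest, grows as the lid pushes it clockwise. The lid turns freely 0.2 rad from the dots, then ring = lid angle - 0.2: pulse is 0.25 to 0.55, mark at 0.40. The spring turns it back with 0.08 N m at 0, 0.14 N m at 0.40. Past 0.8 click balls resist, at about 0.9 it clicks into lock (too far), stop at 1.02.
- storage_lid: Flat storage lid of the chopper's bowl, grey: disc 108 mm across, 11 mm thick, with a small round knob (24 mm) to 27 mm; no bar, no hole. Not for this job: leave it alone. Origin: centre of its underside.
- jam_jar: Jam jar, 69 mm across its black lid, 83 mm tall. Bystander. Origin: centre of its underside.
- honey_jar: Honey jar, 69 mm across its black lid, 83 mm tall. Bystander. Origin: centre of its underside.
- teacup: White teacup (82 mm across, rim 63 mm up) on its saucer (140 mm across), one piece. Bystander. Origin: centre of the saucer's underside.
- yoghurt_pot: Yoghurt pot, 72 mm across its foil, 70 mm tall. Bystander. Origin: centre of its underside.
- ramekin: Small glass ramekin, 72 mm across, 42 mm tall. Bystander. Origin: centre of its underside.
- butter_plate: Small white plate (116 mm across) with a butter block, 31 mm tall. Bystander. Origin: centre of its underside.
- teaspoon: Steel teaspoon, 140 mm long, lying flat. Bystander. Origin: middle of its length.
There are look-alikes about, which are no part of the job. Leave any purple look-alike of the lid alone.

How it is judged:
On the way, in this order (a step that is already met when the one before it is completed fails the run):
1. the tip of the blade shaft has entered the hole in the lid from below (horizontal distance between lid_hole and shaft_tip below 0.005 m and z of lid_hole in the frame of chopper below 0.194 m and angle between lid's own z axis and vertical below 0.15 rad).
2. the lid sits flush on the rim, lugs through the gaps, not yet twisted (z of lid_hole in the frame of chopper between 0.162 and 0.168 m and horizontal distance between lid_hole and shaft_tip below 0.004 m and angle between lid's own z axis and vertical below 0.06 rad and angle between the x axis of lid and the x axis of chopper, either way round below 0.16 rad and value of joint pulse_ring below 0.06 rad), for 0.1 s.
3. the lid is twisted clockwise to the pulse position (z of lid_hole in the frame of chopper between 0.162 and 0.168 m and horizontal distance between lid_hole and shaft_tip below 0.004 m and angle between lid's own z axis and vertical below 0.06 rad and value of joint pulse_ring between 0.25 and 0.55 rad), for 0.3 s.
At the end, for the whole second after the job is handed in: Through the last second the gripper holds the lid (over 2 N), which sits flush (3 mm in height, centred to 4 mm, tilt under 0.06 rad) and still, twisted clockwise to the pulse position: pulse ring at 0.25 to 0.55 rad, pointers 0.45 to 0.75 rad past the dots (the bar is at 0.60) (all of step 3 and angle between the x axis of lid and the x axis of chopper, either way round between 0.4 and 0.8 rad and contact force between the fingers and lid above 2 N and angular speed of lid below 0.3 rad/s); the arm keeps its last pose, push and grip.
It fails at once if the lid is twisted over the click into lock (pulse ring beyond 0.85 rad) (value of joint pulse_ring above 0.85 rad).
It fails at once if a bystander is moved by more than 25 mm (distance of any of storage_lid, jam_jar, honey_jar, teacup, yoghurt_pot, ramekin, butter_plate, teaspoon from where it was at the start of the episode above 0.025 m).
It also fails if it takes over 48 s, if anything falls off the work surface, if the arm or the gripper's body presses on something with over 40 N, if the wrist force passes 120 N, or if a joint passes its speed limit or range.

### The arm

A 6-joint arm with a two-finger parallel gripper is mounted at the origin on the work surface. World frame = base frame: x ahead of the robot, y to its left, z up, the work surface at z = 0. Lengths are in m, angles in rad, forces in N, time in s.
With the tool pointing down it reaches from about 0.325 to 0.875 m from the base axis. Payload 4.4 kg.
Tool frame: the origin (TCP) lies at the very end of the fingers, on their centre line; the grasp point (between the pads) lies 19 mm behind it (robot.pinch_z is the distance from the TCP to the grasp point, in m); z points along the fingers, y is the line along which they close (so a half turn about z gives the same grasp; the last joint's range is limited). The gripper opens to 85 mm and grips with 20 to 120 N. Pads are 22 mm wide; open, the fingers measure 114 mm over their backs; the gripper's body (76 mm by 85 mm) begins 54 mm behind the grasp point. The pads swing forward as they close: fully open they stand 13 mm farther back than shut.
Start: joints at [-1.317, 0.207, 1.542, -0, 1.393, -0.15], TCP at [0.226, -0.529, 0.231] pointing down, gripper open.
Joint ranges: [-2.73, 2.73], [-0.86, 2.22], [0.23, 2.46], [-1.11, 4.25], [0.08, 2.63], [-2.82, 2.82]. Speed limits (rad/s): [2.79, 2.79, 3.14, 3.14, 3.14, 3.14].

### API

Orientations are given as a unit quaternion [x, y, z, w].
In Python, from bench import robot gives the robot as it stands. The module is installed in compiled form; this text tells all that it offers.
- The arm moves only by the tool drive_tool, never from a script. Its argument "increments" is a list of rows, each an object of numbers: "tx", "ty", "tz": the shift along the tool's x, y, z in mm; "rx", "ry", "rz": the turn, a rotation vector about the tool's x, y, z in degrees; "fingers": the opening, from -1 (shut) to 1 (fully open). In form: [{"tx": .., "ty": .., "tz": .., "rx": .., "ry": .., "rz": .., "fingers": ..}, ...]. A call has 1 to 10 rows; each row is the pose to reach, as a shift and turn from the pose commanded when the call began, along the tool's axes at that moment; what a row does not reach only later rows make up. A row lasts 1/10 s, in which the tool goes at most 50 mm and 8.59 degrees, less where a joint would pass 70% of its speed; a pose out of reach is approached as far as the arm can. A call with a gripper value outside its range is refused whole. The fingers move at their own pace and stop on an object; the grip force is fixed at half the most. Time passes only in rows, so rows that repeat a pose let the fingers close. It gives the time, the measured TCP pose, the force, the opening and the grip force at its end, in the units of the state.
- robot.get_state(): the state, without advancing time (a new reading comes with each control period).
- robot.read_camera(name): name is "scene" or "side" or "wrist"; returns a dict with "image" (480x640x3 uint8, red, green, blue), "K" (3x3 intrinsics, pixels), "k1" (the pictures are not rectified: a ray, as slopes to the right and down, at radius r is drawn at 1 + k1 r^2 times it, then the intrinsics apply), "R" (3x3) and "t" (3): a world point X has camera coordinates R X + t. Camera axes: x right, y down, z forward; pixel columns grow to the right and rows downward; lengths in m; the calibration is good to about 2 mm. A picture is of the moment at which its call begins. There is no depth.
- robot.hand_in(): hands the job in; it is judged then, once.
Trained networks look in a picture, given as the dict that the camera call returned (one of the last four; its "shot" number tells which), for a name from the list of things; names that differ only in an ending like _2 or _b are one class to them, and where a whole thing is asked for, a point or a joint stands for the part that bears it (a point fixed in the world has none). Each returns a list of dicts, best first, with "confidence" (0 to 1); they miss things now and then, are a little off and sometimes report something else, mostly with a low value. They report only what shows in the picture. A call takes as long as a camera call. They do not tell look-alikes from the thing itself.
- robot.recognise(label, picture): "position" ([x, y, z] in m, in world coordinates, good to about 4 mm: the middle of the surface that is visible of it).
The state is a dict: "clock": time; "joints": joint angles; "joint_vel": joint speeds; "tau": joint torques, N m; "ee_pos": TCP position; "orientation": TCP orientation; "wrist_force": force on the tool from outside, world axes, zero at the start; "torque": the same for the moment, N m; "width": opening from 0.0 (shut) to 1.0 (fully open); "gripper_force": force on a finger pad.
Only numpy, scipy, OpenCV 4.12 (cv2) and the standard library are available. Lean on these libraries where they do the work, as an engineer would, in place of code of your own. Each camera call takes 0.05 s, during which the arm holds its last target. There are 200 camera calls.

## Working session

There is one attempt and no reset: what is moved stays moved. The work goes in short steps, Python scripts to look and compute and a tool call to move; the robot and the scene stay as the last step left them, time stands still between calls to the robot, and variables do not carry over. Pictures are saved under pics/ and viewed, at most 10 in all, crops included, and the job is handed in when it is done.

Besides the shell and the picture viewer there is one more tool, called after "Call:" as name(argument=value, ...) on one line, values as JSON. drive_tool: Moves the arm, as the interface text tells. Its arguments: {"type":"object","properties":{"increments":{"type":"array","items":{"type":"object","properties":{"tx":{"type":"number"},"ty":{"type":"number"},"tz":{"type":"number"},"rx":{"type":"number"},"ry":{"type":"number"},"rz":{"type":"number"},"fingers":{"type":"number"}}}}},"required":["increments"]}

```bash
mkdir -p pics
cat > h.py <<'E'
from bench import robot
import numpy as np, cv2
from scipy.spatial.transform import Rotation as Rn
def pix(c,X):
    p=c["R"]@np.array(X,float)+c["t"]; s=p[:2]/p[2]; s=s*(1+c["k1"]*(s@s)); return (c["K"]@np.r_[s,1])[:2]
def ray(c,uv,z):
    s0=(np.linalg.inv(c["K"])@np.r_[uv,1])[:2]; s=s0.copy()
    for _ in range(20): s=s0/(1+c["k1"]*(s@s))
    d=c["R"].T@np.r_[s,1]; o=-c["R"].T@c["t"]; return o+d*(z-o[2])/d[2]
def save(c,n,crop=None,sc=1):
    im=c["image"][:,:,::-1]
    if crop: im=im[crop[1]:crop[3],crop[0]:crop[2]]
    cv2.imwrite("pics/"+n,cv2.resize(im,None,fx=sc,fy=sc,interpolation=cv2.INTER_CUBIC))
def togo(X):
    s=robot.get_state(); return Rn.from_quat(s["orientation"]).inv().apply(np.array(X)-s["ee_pos"])*1000
E
python3 - <<'E'
from h import *
a=robot.read_camera("scene");b=robot.read_camera("side")
cv2.imwrite("pics/a.png",cv2.resize(np.vstack([a["image"],b["image"]])[:,:,::-1],(533,800))) if 0 else None
save(a,"a.png");save(b,"b.png")
for n in ["chopper","lid","lid_grip","lid_hole","shaft_tip","pulse_mark","storage_lid","jam_jar","honey_jar","teacup","yoghurt_pot","ramekin","butter_plate","teaspoon"]:
  for q,c in(("s",a),("d",b)):
    print(n,q,[(np.round(r["position"],3).tolist(),round(r["confidence"],2),pix(c,r["position"]).round().astype(int).tolist()) for r in robot.recognise(n,c)[:3]])
s=robot.get_state();print(s["clock"],s["orientation"],s["ee_pos"])
E
```

```text
chopper s [([0.63, -0.152, 0.109], 0.7, [241, 259])]
chopper d [([0.58, -0.127, 0.11], 0.86, [340, 212])]
lid s [([0.47, 0.289, 0.015], 0.97, [468, 278])]
lid d [([0.332, 0.148, 0.011], 0.79, [359, 356]), ([0.444, 0.296, 0.016], 0.61, [278, 376]), ([0.58, -0.128, 0.112], 0.49, [340, 212])]
lid_grip s [([0.343, 0.149, 0.017], 0.98, [411, 233]), ([0.464, 0.287, 0.018], 0.84, [468, 275]), ([0.358, 0.0, 0.011], 0.49, [347, 230])]
lid_grip d [([0.443, 0.288, 0.017], 0.76, [281, 374])]
lid_hole s [([0.346, 0.148, 0.013], 0.86, [411, 235]), ([0.462, 0.285, 0.016], 0.69, [467, 274]), ([0.634, -0.151, 0.11], 0.17, [241, 260])]
lid_hole d [([0.33, 0.15, 0.015], 0.84, [360, 357]), ([0.444, 0.295, 0.024], 0.78, [279, 374])]
shaft_tip s [([0.638, -0.151, 0.113], 0.84, [240, 260])]
shaft_tip d [([0.581, -0.126, 0.113], 0.71, [340, 211])]
pulse_mark s [([0.638, -0.148, 0.109], 0.93, [242, 262])]
pulse_mark d [([0.578, -0.134, 0.116], 0.86, [343, 210])]
storage_lid s []
storage_lid d [([0.612, 0.205, 0.01], 0.77, [249, 314]), ([0.624, -0.197, 0.151], 0.67, [342, 180]), ([0.459, 0.12, 0.081], 0.43, [
[... 537 characters left out ...]
12, 0.07], 0.9, [152, 290])]
yoghurt_pot d [([0.703, -0.326, 0.066], 0.67, [345, 169]), ([0.36, 0.005, 0.016], 0.43, [383, 308]), ([0.427, -0.336, 0.071], 0.21, [429, 203])]
ramekin s [([0.46, -0.347, 0.061], 0.65, [191, 217]), ([0.631, 0.362, 0.024], 0.64, [503, 334]), ([0.636, -0.152, 0.11], 0.57, [240, 261])]
ramekin d [([0.65, 0.361, 0.021], 0.56, [190, 347])]
butter_plate s [([0.757, 0.261, 0.011], 0.76, [442, 381])]
butter_plate d [([0.742, 0.27, 0.008], 0.88, [192, 306])]
teaspoon s [([0.36, 0.002, 0.009], 0.96, [348, 231])]
teaspoon d [([0.358, 0.003, 0.014], 0.58, [384, 308])]
1.5 [ 9.79591805e-01  2.00997253e-01 -8.53237904e-06 -2.06493200e-05] [ 0.22642981 -0.52851946  0.23127177]
```

View pics/a.png

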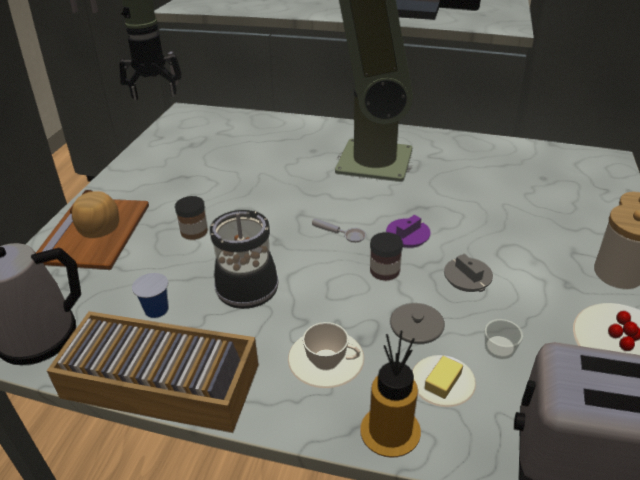

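View pics/b.png

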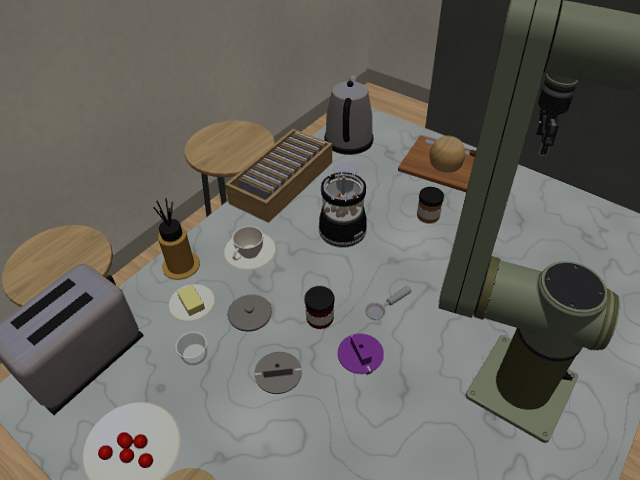

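Run:
```python
from h import *
a=robot.read_camera("scene");b=robot.read_camera("side")
# lid pointers
p=ray(b,(258,375),.016);q=ray(b,(301,371),.016);print(p,q,np.degrees(np.arctan2(*(q-p)[1::-1])),(p+q)/2)
# bar ends in scene, top z .042
p=ray(a,(459,258),.042);q=ray(a,(482,272),.042);print(p,q,np.degrees(np.arctan2(*(q-p)[1::-1])))
def fit(c,x0,y0,w,thr,n):
    im=c["image"].astype(int); pass
save(a,"c.png",(200,190,290,310),4); save(b,"d.png",(300,160,390,250),6)
s=robot.get_state()
t=(p+q)/2
print(togo([.455,.285,.20]),s["clock"])
```

```text
[0.48194903 0.31982239 0.016     ] [0.41249246 0.25620886 0.016     ] -137.51421445586692 [0.44722075 0.28801563 0.016     ]
[0.44295018 0.26358409 0.042     ] [0.47828939 0.3139223  0.042     ] 54.929780050305446
[ 530.48909051 -657.7708996    31.28954134] 1.6
```

View pics/d.png

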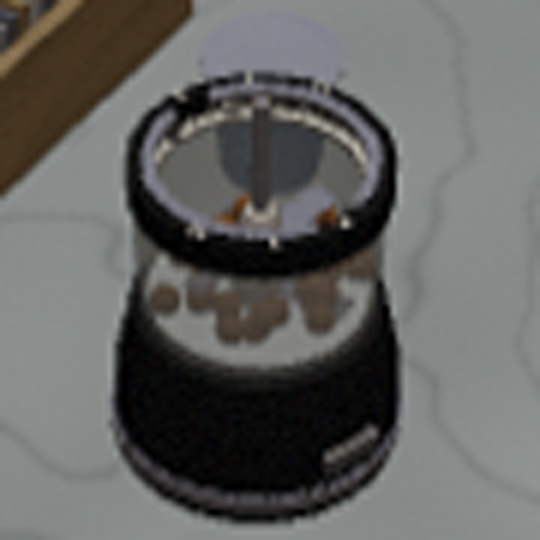

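Call:
drive_tool(increments=[{"tx": 528, "ty": -660, "tz": 20, "rz": -24, "fingers": 1}, {"tx": 528, "ty": -660, "tz": 20, "rz": -24, "fingers": 1}, {"tx": 528, "ty": -660, "tz": 20, "rz": -24, "fingers": 1}, {"tx": 528, "ty": -660, "tz": 20, "rz": -24, "fingers": 1}, {"tx": 528, "ty": -660, "tz": 20, "rz": -24, "fingers": 1}, {"tx": 528, "ty": -660, "tz": 20, "rz": -24, "fingers": 1}, {"tx": 528, "ty": -660, "tz": 20, "rz": -24, "fingers": 1}, {"tx": 528, "ty": -660, "tz": 20, "rz": -24, "fingers": 1}, {"tx": 528, "ty": -660, "tz": 20, "rz": -24, "fingers": 1}, {"tx": 528, "ty": -660, "tz": 20, "rz": -24, "fingers": 1}])

```text
validation failed for argument at $.in...
```

Run:
```python
from h import *
s=robot.get_state();print(s["clock"],s["ee_pos"],s["joints"]);print(togo([.452,.287,.21]))
r=Rn.from_quat(s["orientation"]).as_matrix();print(r)
```

```text
1.6 [ 0.22647587 -0.52854603  0.23130245] [-1.31647706e+00  2.06588053e-01  1.54147057e+00  5.17821506e-05
  1.39348661e+00 -1.50539299e-01]
[ 528.51979894 -660.79031882   21.28929143]
[[ 9.19161712e-01  3.93880366e-01  6.12618501e-05]
 [ 3.93880369e-01 -9.19161713e-01 -3.30742988e-05]
 [ 4.32822302e-05  5.45304692e-05 -9.99999998e-01]]
```

Call:
drive_tool(increments=[{"tx": 31, "ty": -39, "rz": -1.5, "fingers": 1}, {"tx": 62, "ty": -78, "rz": -3, "fingers": 1}, {"tx": 93, "ty": -117, "rz": -4.5, "fingers": 1}, {"tx": 124, "ty": -156, "rz": -6, "fingers": 1}, {"tx": 155, "ty": -195, "rz": -7.5, "fingers": 1}, {"tx": 186, "ty": -234, "rz": -9, "fingers": 1}, {"tx": 217, "ty": -273, "rz": -10.5, "fingers": 1}, {"tx": 248, "ty": -312, "rz": -12, "fingers": 1}, {"tx": 279, "ty": -351, "rz": -13.5, "fingers": 1}, {"tx": 300, "ty": -378, "rz": -15, "fingers": 1}])

```text
validation failed for argument at $.in...
```

Call:
drive_tool(increments=[{"tx": 31, "ty": -39, "tz": 0, "rx": 0, "ry": 0, "rz": -1.5, "fingers": 1}, {"tx": 62, "ty": -78, "tz": 0, "rx": 0, "ry": 0, "rz": -3, "fingers": 1}])

```text
clock: 1.8
ee_pos: [0.2526, -0.432, 0.2307]
orientation: [0.974, 0.226, 0.0, -0.0]
wrist_force: [0.3, -0.7, 0.5]
width: 1.0
gripper_force: 0.0
```

Call:
drive_tool(increments=[{"tx": 496, "ty": -557, "tz": 20, "rx": 0, "ry": 0, "rz": -21, "fingers": 1}, {"tx": 496, "ty": -557, "tz": 20, "rx": 0, "ry": 0, "rz": -21, "fingers": 1}, {"tx": 496, "ty": -557, "tz": 20, "rx": 0, "ry": 0, "rz": -21, "fingers": 1}, {"tx": 496, "ty": -557, "tz": 20, "rx": 0, "ry": 0, "rz": -21, "fingers": 1}, {"tx": 496, "ty": -557, "tz": 20, "rx": 0, "ry": 0, "rz": -21, "fingers": 1}, {"tx": 496, "ty": -557, "tz": 20, "rx": 0, "ry": 0, "rz": -21, "fingers": 1}, {"tx": 496, "ty": -557, "tz": 20, "rx": 0, "ry": 0, "rz": -21, "fingers": 1}, {"tx": 496, "ty": -557, "tz": 20, "rx": 0, "ry": 0, "rz": -21, "fingers": 1}, {"tx": 496, "ty": -557, "tz": 20, "rx": 0, "ry": 0, "rz": -21, "fingers": 1}, {"tx": 496, "ty": -557, "tz": 20, "rx": 0, "ry": 0, "rz": -21, "fingers": 1}])

```text
clock: 2.8
ee_pos: [0.3865, 0.0513, 0.2184]
orientation: [0.916, 0.4, 0.001, 0.001]
wrist_force: [1.0, -1.4, 0.0]
width: 1.003
gripper_force: 0.0
```

Call:
drive_tool(increments=[{"tx": 210, "ty": -105, "tz": 5, "rx": 0, "ry": 0, "rz": 0, "fingers": 1}, {"tx": 210, "ty": -105, "tz": 5, "rx": 0, "ry": 0, "rz": 0, "fingers": 1}, {"tx": 210, "ty": -105, "tz": 5, "rx": 0, "ry": 0, "rz": 0, "fingers": 1}, {"tx": 210, "ty": -105, "tz": 5, "rx": 0, "ry": 0, "rz": 0, "fingers": 1}, {"tx": 210, "ty": -105, "tz": 5, "rx": 0, "ry": 0, "rz": 0, "fingers": 1}, {"tx": 210, "ty": -105, "tz": 5, "rx": 0, "ry": 0, "rz": 0, "fingers": 1}])

```text
clock: 3.4
ee_pos: [0.4525, 0.2785, 0.2128]
orientation: [0.915, 0.403, 0.001, -0.001]
wrist_force: [0.0, -0.4, -0.2]
width: 1.0
gripper_force: 0.0
```

Run:
```python
from h import *
w=robot.read_camera("wrist");save(w,"w1.png")
s=robot.get_state();print(s["clock"],s["ee_pos"],s["orientation"],w["K"],w["k1"])
for n in("lid","lid_grip","lid_hole"):print(n,[(np.round(r["position"],4),round(r["confidence"],2),pix(w,r["position"]).round()) for r in robot.recognise(n,w)])
```

```text
3.45 [0.45184375 0.27624262 0.21254163] [ 9.15702645e-01  4.01856397e-01 -3.05299528e-04  9.90148863e-05] [[368.72898014   0.         316.76548826]
 [  0.         368.72898014 236.08509683]
 [  0.           0.           1.        ]] -0.03331264995283657
lid [(array([0.3433, 0.1517, 0.0147]), 0.8, array([321., 358.])), (array([0.4567, 0.2872, 0.0151]), 0.67, array([313., 196.]))]
lid_grip [(array([0.4519, 0.2897, 0.0142]), 0.92, array([307., 197.])), (array([0.3372, 0.1509, 0.0175]), 0.72, array([317., 363.])), (array([ 0.5696, -0.1002,  0.0218]), 0.43, array([623., 384.]))]
lid_hole [(array([0.4532, 0.2926, 0.0189]), 0.87, array([306., 195.])), (array([0.3399, 0.1506, 0.0179]), 0.87, array([319., 362.]))]
```

View pics/w1.png

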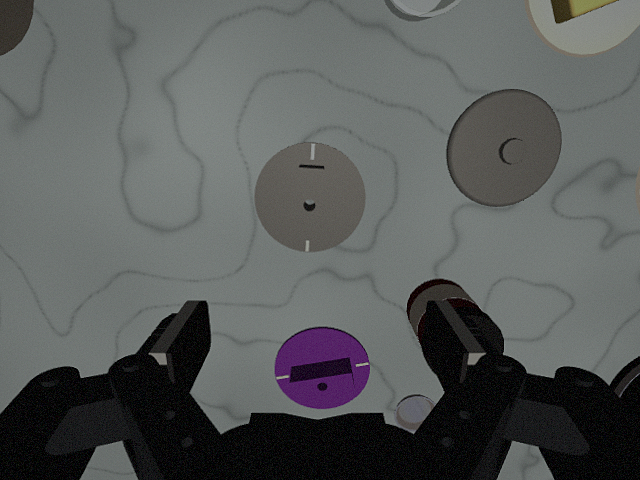

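Run:
```python
from h import *
w=robot.read_camera("wrist");g=cv2.cvtColor(w["image"],cv2.COLOR_RGB2GRAY)
sub=g[130:262,245:375]; 
m=((sub<g[100:125,270:340].mean()-12)).astype(np.uint8)
m=cv2.morphologyEx(m,cv2.MORPH_OPEN,np.ones((5,5)))
c=max(cv2.findContours(m,0,1)[0],key=cv2.contourArea);e=cv2.fitEllipse(cv2.convexHull(c));ctr=np.array(e[0])+(245,130);print(e,ctr)
C=ray(w,ctr,.016);H=ray(w,(309,205.5),.042);print("deck",C,"hole",H)
W=np.argwhere(sub>200)[:,::-1]+(245,130);t=W[W[:,1]<200].mean(0);b=W[W[:,1]>200].mean(0);print(len(W),t,b)
p,q=ray(w,t,.016),ray(w,b,.016);d=p-q;print(np.degrees(np.arctan2(d[1],d[0])),(p+q)/2)
s=robot.get_state();x=Rn.from_quat(s["orientation"]).as_matrix()[:,0];print(np.degrees(np.arctan2(x[1],x[0])),x)
print(s["ee_pos"],togo(np.r_[C[:2],.012]),togo(np.r_[H[:2],.012]))
```

```text
((61.69500732421875, 62.03126525878906), (110.65121459960938, 111.63463592529297), 115.78397369384766) [306.69500732 192.03126526]
deck [0.45381825 0.28849329 0.016     ] hole [0.45094977 0.28151284 0.042     ]
0 [nan nan] [nan nan]
nan [nan nan nan]
47.11326517323552 [ 6.80551118e-01  7.32700336e-01 -6.27621997e-04]
[0.45159011 0.2734244  0.21284112] [ 12.68339431  -8.64065835 200.83241955] [  5.61666636  -5.99184435 200.83709313]<stdin>:8: RuntimeWarning: Mean of empty slice.
  ret = um.true_divide(
```

```bash
cat > lid.py <<'E'
from h import *
w=robot.read_camera("wrist");s=robot.get_state();g=cv2.cvtColor(w["image"],cv2.COLOR_RGB2GRAY)
x0,y0=240,125;sub=g[y0:265,x0:380]
m=cv2.morphologyEx((sub<g[100:125,270:340].mean()-12).astype(np.uint8),cv2.MORPH_OPEN,np.ones((5,5)))
c=max(cv2.findContours(m,0,1)[0],key=cv2.contourArea);e=cv2.fitEllipse(cv2.convexHull(c));ctr=np.array(e[0])
yy,xx=np.mgrid[:sub.shape[0],:sub.shape[1]];r=np.hypot(xx-ctr[0],yy-ctr[1])
W=np.argwhere((r>34)&(r<52)&(sub>np.median(sub[r<52])+35))[:,::-1]
t=W[W[:,1]<ctr[1]].mean(0);b=W[W[:,1]>ctr[1]].mean(0)
D=np.argwhere((r<18)&(sub<40))[:,::-1];h=D.mean(0)
o=np.array([x0,y0]);print(len(W),len(D),t+o,b+o,ctr+o,h+o)
p,q=ray(w,t+o,.016),ray(w,b+o,.016);d=p-q;print("ang",np.degrees(np.arctan2(d[1],d[0])),(p+q)/2)
C=ray(w,ctr+o,.016);print("deck",C,"hole",ray(w,h+o,.042))
x=Rn.from_quat(s["orientation"]).as_matrix()[:,0];print(np.degrees(np.arctan2(x[1],x[0])),s["ee_pos"],s["joint_vel"])
print(togo(np.r_[C[:2],.012]))
E
python3 lid.py
```

```text
71 60 [308.5106383  147.23404255] [304.  239.5] [306.48258972 191.98834229] [305.63333333 201.46666667]
ang 43.934976121909976 [0.45168051 0.28659385 0.016     ]
deck [0.45384852 0.28846826 0.016     ] hole [0.45138284 0.28588823 0.042     ]
47.09577395538261 [0.45170254 0.27338203 0.21297817] [-0.00076998 -0.00022032 -0.00290946  0.00182899 -0.00095964  0.00084273]
[ 12.57045831  -8.71882411 200.97360393]
```

Call:
drive_tool(increments=[{"tx": 10.5, "ty": -9, "tz": 50, "rx": 0, "ry": 0, "rz": 3.2, "fingers": 1}, {"tx": 10.5, "ty": -9, "tz": 100, "rx": 0, "ry": 0, "rz": 3.2, "fingers": 1}, {"tx": 10.5, "ty": -9, "tz": 145, "rx": 0, "ry": 0, "rz": 3.2, "fingers": 1}, {"tx": 10.5, "ty": -9, "tz": 170, "rx": 0, "ry": 0, "rz": 3.2, "fingers": 1}, {"tx": 10.5, "ty": -9, "tz": 185, "rx": 0, "ry": 0, "rz": 3.2, "fingers": 1}, {"tx": 10.5, "ty": -9, "tz": 193, "rx": 0, "ry": 0, "rz": 3.2, "fingers": 1}, {"tx": 10.5, "ty": -9, "tz": 193, "rx": 0, "ry": 0, "rz": 3.2, "fingers": 1}, {"tx": 10.5, "ty": -9, "tz": 193, "rx": 0, "ry": 0, "rz": 3.2, "fingers": 1}])

```text
clock: 4.5
ee_pos: [0.454, 0.2889, 0.0215]
orientation: [0.927, 0.374, 0.002, -0.0]
wrist_force: [0.1, 0.5, 0.6]
width: 1.0
gripper_force: 0.0
```

Run:
```python
from h import *
w=robot.read_camera("wrist");save(w,"w2.png");s=robot.get_state();x=Rn.from_quat(s["orientation"]).as_matrix()[:,0];print(np.degrees(np.arctan2(x[1],x[0])),s["ee_pos"],s["clock"])
```

```text
43.98165987107951 [0.45413054 0.28906278 0.02176844] 4.55
```

View pics/w2.png

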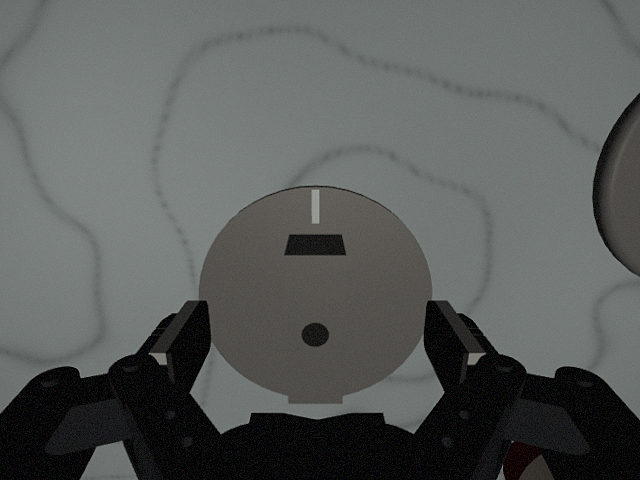

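Call:
drive_tool(increments=[{"tx": -1, "ty": 0, "tz": 2, "rx": 0, "ry": 0, "rz": 0, "fingers": 1}, {"tx": -1, "ty": 0, "tz": 2, "rx": 0, "ry": 0, "rz": 0, "fingers": -1}, {"tx": -1, "ty": 0, "tz": 2, "rx": 0, "ry": 0, "rz": 0, "fingers": -1}, {"tx": -1, "ty": 0, "tz": 2, "rx": 0, "ry": 0, "rz": 0, "fingers": -1}, {"tx": -1, "ty": 0, "tz": 2, "rx": 0, "ry": 0, "rz": 0, "fingers": -1}, {"tx": -1, "ty": 0, "tz": 2, "rx": 0, "ry": 0, "rz": 0, "fingers": -1}, {"tx": -1, "ty": 0, "tz": 2, "rx": 0, "ry": 0, "rz": 0, "fingers": -1}, {"tx": -1, "ty": 0, "tz": 2, "rx": 0, "ry": 0, "rz": 0, "fingers": -1}])

```text
clock: 5.35
ee_pos: [0.4521, 0.2879, 0.0181]
orientation: [0.927, 0.375, 0.0, -0.0]
wrist_force: [-0.1, 0.1, 2.2]
width: 0.246
gripper_force: 59.1
```

```bash
cat > hole.py <<'E'
from h import *
import sys
top=float(sys.argv[1])
w=robot.read_camera("wrist");s=robot.get_state();g=cv2.cvtColor(w["image"],cv2.COLOR_RGB2GRAY)
sub=g[300:370,280:350];D=np.argwhere(sub<40)[:,::-1]+(280,300);h=D.mean(0)
M=Rn.from_quat(s["orientation"]).as_matrix();H=ray(w,h,top);x=M[:,0]
print(s["clock"],len(D),h,"hole",H.round(4),"in tool mm",(M.T@(H-s["ee_pos"])*1000).round(2),"ee",s["ee_pos"].round(4),"xang",np.degrees(np.arctan2(x[1],x[0])),"zdir",M[:,2].round(4),s["width"],s["gripper_force"],s["wrist_force"])
save(w,"last.png")
E
python3 hole.py .042
```

```text
5.4 1250 [310.9944 337.0296] hole [0.4504 0.2877 0.042 ] in tool mm [ -1.34  -0.98 -23.87] ee [0.452  0.2879 0.0181] xang 43.9919878346251 zdir [ 7.e-04  3.e-04 -1.e+00] 0.2461077570295921 59.10987764596939 [-0.22364574  0.60380662  1.73830694]
```

Run:
```python
from h import *
b=robot.read_camera("side")
S=ray(b,np.array([260,100])/6+(300,160),.198);print("tip",S)
for m in[(197,232),(273,242),(345,222),(250,77),(320,88),(190,100)]:
    P=ray(b,np.array(m)/6+(300,160),.165);d=P-S;print(m,P.round(4),np.hypot(*d[:2]).round(4),np.degrees(np.arctan2(d[1],d[0])))
a=cv2.imread("pics/c.png");print(a.shape)
```

```text
tip [ 0.59570771 -0.16123114  0.198     ]
(197, 232) [ 0.5901 -0.1084  0.165 ] 0.0532 96.09056554552465
(273, 242) [ 0.5609 -0.1218  0.165 ] 0.0526 131.43081351757758
(345, 222) [ 0.5437 -0.1497  0.165 ] 0.0533 167.50362350448626
(250, 77) [ 0.6314 -0.2054  0.165 ] 0.0567 -51.07165808098014
(320, 88) [ 0.6022 -0.217   0.165 ] 0.0562 -83.39492795338346
(190, 100) [ 0.6433 -0.177   0.165 ] 0.0502 -18.341615980056357
(480, 360, 3)
```

View pics/c.png

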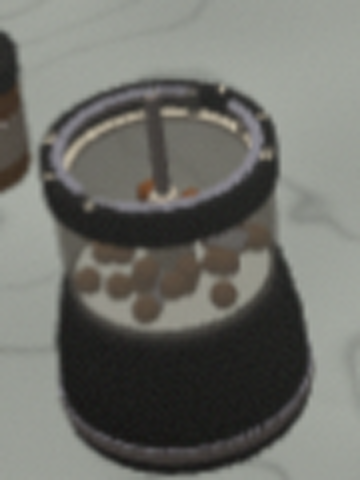

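Call:
drive_tool(increments=[{"tx": 0, "ty": 0, "tz": -30, "rx": 0, "ry": 0, "rz": 0, "fingers": -1}, {"tx": 0, "ty": 0, "tz": -80, "rx": 0, "ry": 0, "rz": 0, "fingers": -1}, {"tx": 0, "ty": 0, "tz": -130, "rx": 0, "ry": 0, "rz": 0, "fingers": -1}, {"tx": 0, "ty": 0, "tz": -180, "rx": 0, "ry": 0, "rz": 0, "fingers": -1}, {"tx": 0, "ty": 0, "tz": -230, "rx": 0, "ry": 0, "rz": 0, "fingers": -1}, {"tx": 0, "ty": 0, "tz": -260, "rx": 0, "ry": 0, "rz": 0, "fingers": -1}])

```text
clock: 6.05
ee_pos: [0.4526, 0.2883, 0.2821]
orientation: [0.927, 0.375, 0.003, -0.0]
wrist_force: [0.8, -0.3, -1.3]
width: 0.243
gripper_force: 58.9
```

Call:
drive_tool(increments=[{"tx": -31, "ty": 34, "tz": 0, "rx": 0, "ry": 0, "rz": 6.5, "fingers": -1}, {"tx": -62, "ty": 67, "tz": 0, "rx": 0, "ry": 0, "rz": 13, "fingers": -1}, {"tx": -94, "ty": 101, "tz": 0, "rx": 0, "ry": 0, "rz": 19.5, "fingers": -1}, {"tx": -125, "ty": 135, "tz": 0, "rx": 0, "ry": 0, "rz": 26, "fingers": -1}, {"tx": -157, "ty": 168, "tz": 0, "rx": 0, "ry": 0, "rz": 32.5, "fingers": -1}, {"tx": -188, "ty": 202, "tz": 0, "rx": 0, "ry": 0, "rz": 39, "fingers": -1}, {"tx": -219, "ty": 236, "tz": 0, "rx": 0, "ry": 0, "rz": 45.5, "fingers": -1}, {"tx": -251, "ty": 269, "tz": 0, "rx": 0, "ry": 0, "rz": 52, "fingers": -1}, {"tx": -282, "ty": 303, "tz": 0, "rx": 0, "ry": 0, "rz": 58.5, "fingers": -1}, {"tx": -282, "ty": 303, "tz": 0, "rx": 0, "ry": 0, "rz": 58.5, "fingers": -1}])

```text
clock: 7.05
ee_pos: [0.4585, -0.131, 0.277]
orientation: [0.991, -0.131, -0.001, 0.001]
wrist_force: [0.0, 0.8, -1.2]
width: 0.245
gripper_force: 59.3
```

Call:
drive_tool(increments=[{"tx": 0, "ty": 0, "tz": 0, "rx": 0, "ry": 0, "rz": 0, "fingers": -1}, {"tx": 0, "ty": 0, "tz": 0, "rx": 0, "ry": 0, "rz": 0, "fingers": -1}, {"tx": 0, "ty": 0, "tz": 0, "rx": 0, "ry": 0, "rz": 0, "fingers": -1}])

```text
clock: 7.35
ee_pos: [0.4591, -0.1246, 0.2776]
orientation: [0.992, -0.125, -0.0, -0.0]
wrist_force: [-0.3, -0.1, -0.4]
width: 0.242
gripper_force: 59.3
```

```bash
python3 hole.py .3061
python3 - <<'E'
from h import *
w=robot.read_camera("wrist")
for X in[(.596,-.161,.198),(.596,-.161,.165)]:print(pix(w,X))
print(-w["R"].T@w["t"],w["R"])
E
```

```text
7.4 1157 [311.33880726 336.66551426] hole [ 0.4622 -0.1248  0.3061] in tool mm [  2.95  -0.52 -28.37] ee [ 0.4592 -0.1246  0.2777] xang -14.3530897565022 zdir [-3.e-04  4.e-04 -1.e+00] 0.24945614810354352 59.253205955028534 [ 0.1981054   0.80236399 -1.15810627]
[317.0759467   -6.02169415]
[317.07239704  11.80177263]
[ 0.53191046 -0.14466378  0.42018501] [[-2.46985397e-01 -9.69018921e-01 -7.37820582e-04]
 [-9.26210909e-01  2.35850461e-01  2.94122273e-01]
 [-2.84836033e-01  7.33272838e-02 -9.55767516e-01]]
```

View pics/last.png

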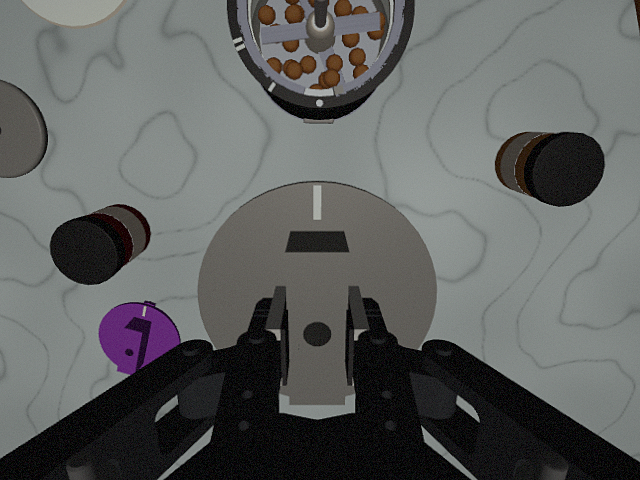

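Call:
drive_tool(increments=[{"tx": -35, "ty": 0, "tz": 0, "rx": 0, "ry": 0, "rz": 0, "fingers": -1}, {"tx": -35, "ty": 0, "tz": 0, "rx": 0, "ry": 0, "rz": 0, "fingers": -1}, {"tx": -35, "ty": 0, "tz": 0, "rx": 0, "ry": 0, "rz": 0, "fingers": -1}, {"tx": -35, "ty": 0, "tz": 0, "rx": 0, "ry": 0, "rz": 0, "fingers": -1}, {"tx": -35, "ty": 0, "tz": 0, "rx": 0, "ry": 0, "rz": 0, "fingers": -1}])

```text
clock: 7.95
ee_pos: [0.4262, -0.1174, 0.2783]
orientation: [0.992, -0.126, 0.001, 0.0]
wrist_force: [-0.2, 0.6, -1.7]
width: 0.242
gripper_force: 59.2
```

Run:
```python
from h import *
w=robot.read_camera("wrist");s=robot.get_state();np.savez("w3.npz",**{k:w[k] for k in("R","t","K","k1")},ee=s["ee_pos"],q=s["orientation"])
np.save("w3i.npy",w["image"]);im=w["image"]
o=np.zeros((600,800,3),np.uint8);a=cv2.resize(im[0:190,215:425],None,fx=2.6,fy=2.6,interpolation=cv2.INTER_CUBIC);o[:494,:546]=a
b=cv2.resize(im[185:360,265:365],None,fx=2.5,fy=2.5,interpolation=cv2.INTER_CUBIC);o[:437,550:800]=b
cv2.imwrite("pics/w3.png",o[:,:,::-1]);print(s["ee_pos"],s["clock"],s["joint_vel"].round(3) if hasattr(s["joint_vel"],"round") else 0)
```

```text
Traceback (most recent call last):
ValueError: could not broadcast input array from shape (438,250,3) into shape (437,250,3)
```

Run:
```python
from h import *
im=np.load("w3i.npy")
o=np.zeros((600,800,3),np.uint8);o[:494,:546]=cv2.resize(im[0:190,215:425],(546,494),interpolation=cv2.INTER_CUBIC)
o[:438,550:800]=cv2.resize(im[185:360,265:365],(250,438),interpolation=cv2.INTER_CUBIC)
cv2.imwrite("pics/w3.png",o[:,:,::-1])
```

```text
(no output)
```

View pics/w3.png

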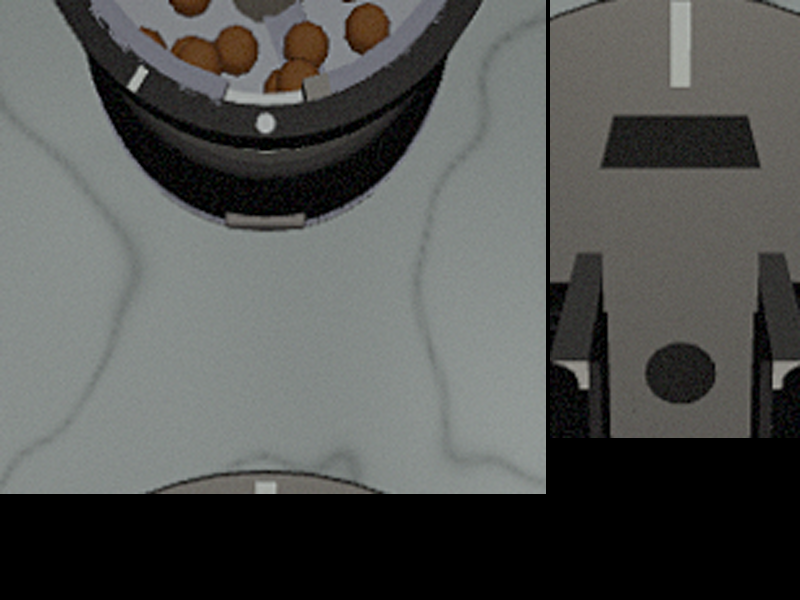

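Call:
drive_tool(increments=[{"tx": 40, "ty": 0, "tz": 0, "rx": 0, "ry": 0, "rz": 0, "fingers": -1}, {"tx": 60, "ty": 0, "tz": 0, "rx": 0, "ry": 0, "rz": 0, "fingers": -1}, {"tx": 60, "ty": 0, "tz": 0, "rx": 0, "ry": 0, "rz": 0, "fingers": -1}, {"tx": 60, "ty": 0, "tz": 0, "rx": 0, "ry": 0, "rz": 0, "fingers": -1}, {"tx": 60, "ty": 0, "tz": 0, "rx": 0, "ry": 0, "rz": 0, "fingers": -1}, {"tx": 60, "ty": 0, "tz": 0, "rx": 0, "ry": 0, "rz": 0, "fingers": -1}])

```text
clock: 8.6
ee_pos: [0.4828, -0.1321, 0.2779]
orientation: [0.992, -0.126, -0.0, -0.0]
wrist_force: [-0.4, 0.9, -0.7]
width: 0.241
gripper_force: 59.2
```

Run:
```python
from h import *
w=robot.read_camera("wrist");s=robot.get_state();np.savez("w4.npz",**{k:w[k] for k in("R","t","K","k1")},ee=s["ee_pos"],q=s["orientation"])
im=w["image"];np.save("w4i.npy",im)
cv2.imwrite("pics/w4.png",cv2.resize(im[0:195,190:450],(800,600))[:,:,::-1]);print(s["ee_pos"],s["clock"],np.round(s["joint_vel"],3))
```

```text
[ 0.48289278 -0.13213886  0.27800999] 8.65 [ 0.002  0.    -0.004  0.    -0.001  0.001]
```

View pics/w4.png

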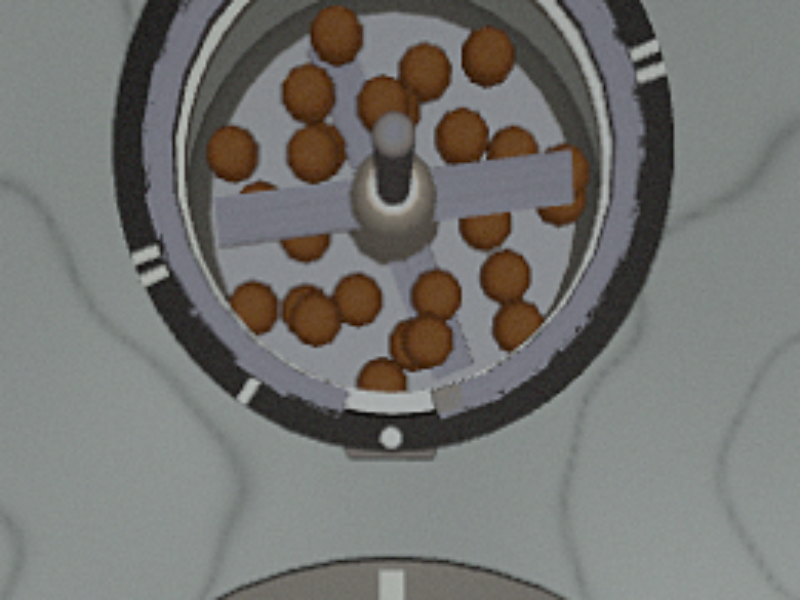

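Run:
```python
from h import *
from scipy.optimize import least_squares
w=dict(np.load("w4.npz"));w["k1"]=float(w["k1"])
f=lambda p:(np.array(p)+.5)*260/800-.5+(190,0)
obs=[((391,437),0),((249,391),.6),((150,266),1.2),((648,61),1.2+np.pi)]
pts=[ray(w,f(p),.165)[:2] for p,_ in obs]
def res(v):return np.concatenate([np.array(v[:2])+.055*np.array([np.cos(v[2]-a),np.sin(v[2]-a)])-P for P,(_,a) in zip(pts,obs)])
r=least_squares(res,[.596,-.161,np.radians(165)]);print(r.x[:2],np.degrees(r.x[2]),(r.fun*1000).round(2))
print("tip",ray(w,f((394,131)),.196))
M=Rn.from_quat(w["q"]).as_matrix();ee=w["ee"]
H=ray(w,(317,334.2),ee[2]+.0239);print("hole",H,M.T@(H-ee)*1000)
P=ray(w,(317,202),ee[2]-.002);d=P-H;print("lid ang",np.degrees(np.arctan2(d[1],d[0])),"tool",np.degrees(np.arctan2(M[1,0],M[0,0])))
v=np.r_[r.x[:2],H[2]]-H;print("move tool mm",M.T@v*1000)
```

```text
[ 0.59674104 -0.16339196] 165.08393462799916 [-0.19 -0.06 -0.02  0.13  0.11  0.07  0.1  -0.14]
tip [ 0.59701649 -0.16346903  0.196     ]
hole [ 0.48364838 -0.13384044  0.30190999] [  1.15730718   1.45829168 -23.9000068 ]
lid ang -14.450211877920486 tool -14.509990623846042
move tool mm [ 1.16889555e+02  2.73705017e-01 -2.54403390e-03]
```

Call:
drive_tool(increments=[{"tx": 40, "ty": 0.2, "tz": 0, "rx": 0, "ry": 0, "rz": 0.4, "fingers": -1}, {"tx": 80, "ty": 0.4, "tz": 0, "rx": 0, "ry": 0, "rz": 0.4, "fingers": -1}, {"tx": 110, "ty": 0.5, "tz": 0, "rx": 0, "ry": 0, "rz": 0.4, "fingers": -1}, {"tx": 117, "ty": 0.5, "tz": 20, "rx": 0, "ry": 0, "rz": 0.4, "fingers": -1}, {"tx": 117, "ty": 0.5, "tz": 50, "rx": 0, "ry": 0, "rz": 0.4, "fingers": -1}, {"tx": 117, "ty": 0.5, "tz": 62, "rx": 0, "ry": 0, "rz": 0.4, "fingers": -1}, {"tx": 117, "ty": 0.5, "tz": 62, "rx": 0, "ry": 0, "rz": 0.4, "fingers": -1}, {"tx": 117, "ty": 0.5, "tz": 62, "rx": 0, "ry": 0, "rz": 0.4, "fingers": -1}, {"tx": 117, "ty": 0.5, "tz": 62, "rx": 0, "ry": 0, "rz": 0.4, "fingers": -1}])

```text
clock: 9.55
ee_pos: [0.5975, -0.1626, 0.2181]
orientation: [0.992, -0.13, 0.002, 0.001]
wrist_force: [0.4, 0.9, -1.1]
width: 0.245
gripper_force: 59.2
```

Run:
```python
from h import *
s=robot.get_state();M=Rn.from_quat(s["orientation"]).as_matrix()
print(s["ee_pos"],s["wrist_force"],M[:,2],np.degrees(np.arctan2(M[1,0],M[0,0])),s["clock"])
hole=s["ee_pos"]+M@np.array([1.16,1.46,-24])/1000
print("err tool mm",M.T@(np.r_[.59674,-.16339,hole[2]]-hole)*1000)
b=robot.read_camera("side");a=robot.read_camera("scene")
o=np.hstack([cv2.resize(b["image"][150:250,300:390],(390,433),interpolation=3),cv2.resize(a["image"][190:290,200:290],(390,433),interpolation=3)])
cv2.imwrite("pics/e.png",o[:,:,::-1])
```

```text
[ 0.59751112 -0.1625547   0.21813288] [ 0.39769323  0.9108947  -1.11395725] [ 0.00341824 -0.00146779 -0.99999308] -14.909726153856937 9.55
err tool mm [-1.60187376 -0.44147886 -0.00613415]
```

Call:
drive_tool(increments=[{"tx": 0, "ty": 0, "tz": 6, "rx": 0, "ry": 0, "rz": 0, "fingers": -1}, {"tx": 0, "ty": 0, "tz": 11, "rx": 0, "ry": 0, "rz": 0, "fingers": -1}, {"tx": 0, "ty": 0, "tz": 11, "rx": 0, "ry": 0, "rz": 0, "fingers": -1}, {"tx": 0, "ty": 0, "tz": 11, "rx": 0, "ry": 0, "rz": 0, "fingers": -1}, {"tx": 0, "ty": 0, "tz": 11, "rx": 0, "ry": 0, "rz": 0, "fingers": -1}])

```text
clock: 10.15
ee_pos: [0.5967, -0.1621, 0.2048]
orientation: [0.992, -0.13, 0.0, -0.0]
wrist_force: [-0.2, -0.2, -0.6]
width: 0.248
gripper_force: 59.2
```

```bash
cat > st.py <<'E'
from h import *
s=robot.get_state();M=Rn.from_quat(s["orientation"]).as_matrix()
print(s["ee_pos"],"F",np.round(s["wrist_force"],2),"T",np.round(s["torque"],3),"z",M[:,2].round(4),"ang",np.degrees(np.arctan2(M[1,0],M[0,0])).round(2),s["clock"],"grip",s["gripper_force"])
hole=s["ee_pos"]+M@np.array([1.16,1.46,-24])/1000
print("err tool mm",(M.T@(np.r_[.59674,-.16339,hole[2]]-hole)*1000).round(2),"mouth z",hole[2]-.030)
E
python3 st.py
```

```text
[ 0.59667789 -0.16213623  0.20484834] F [-0.24 -0.25 -0.62] T [-0.017  0.022 -0.003] z [ 0.  0. -1.] ang -14.91 10.15 grip 59.182302206754684
err tool mm [-0.78 -0.26  0.  ] mouth z 0.1988483088498499
```

Call:
drive_tool(increments=[{"tx": -0.6, "ty": 0, "tz": 0, "rx": 0, "ry": 0, "rz": 0, "fingers": -1}, {"tx": -0.6, "ty": 0, "tz": 3, "rx": 0, "ry": 0, "rz": 0, "fingers": -1}, {"tx": -0.6, "ty": 0, "tz": 6, "rx": 0, "ry": 0, "rz": 0, "fingers": -1}, {"tx": -0.6, "ty": 0, "tz": 9, "rx": 0, "ry": 0, "rz": 0, "fingers": -1}, {"tx": -0.6, "ty": 0, "tz": 9, "rx": 0, "ry": 0, "rz": 0, "fingers": -1}])

```text
clock: 10.65
ee_pos: [0.5955, -0.1618, 0.195]
orientation: [0.992, -0.13, -0.001, -0.0]
wrist_force: [-0.1, -0.5, -1.7]
width: 0.248
gripper_force: 59.2
```

```bash
python3 st.py
```

```text
[ 0.59554665 -0.16176834  0.19496911] F [-0.11 -0.51 -1.65] T [-0.049 -0.03  -0.039] z [-1.4e-03  6.0e-04 -1.0e+00] ang -14.91 10.65 grip 59.18221861124039
err tool mm [ 0.37 -0.21 -0.  ] mouth z 0.18896689421690344
```

Call:
drive_tool(increments=[{"tx": 0.3, "ty": 0, "tz": 3, "rx": 0, "ry": 0, "rz": 0, "fingers": -1}, {"tx": 0.3, "ty": 0, "tz": 7, "rx": 0, "ry": 0, "rz": 0, "fingers": -1}, {"tx": 0.3, "ty": 0, "tz": 10, "rx": 0, "ry": 0, "rz": 0, "fingers": -1}, {"tx": 0.3, "ty": 0, "tz": 13, "rx": 0, "ry": 0, "rz": 0, "fingers": -1}, {"tx": 0.3, "ty": 0, "tz": 16, "rx": 0, "ry": 0, "rz": 0, "fingers": -1}, {"tx": 0.3, "ty": 0, "tz": 16, "rx": 0, "ry": 0, "rz": 0, "fingers": -1}])

```text
clock: 11.25
ee_pos: [0.596, -0.1619, 0.1792]
orientation: [0.992, -0.13, -0.001, -0.0]
wrist_force: [-0.4, -0.2, -1.8]
width: 0.242
gripper_force: 59.3
```

```bash
python3 st.py
```

```text
[ 0.59596895 -0.1618768   0.17919723] F [-0.35 -0.19 -1.78] T [ 0.037  0.087 -0.04 ] z [-1.e-03  5.e-04 -1.e+00] ang -14.91 11.25 grip 59.26441580057144
err tool mm [-0.05 -0.2   0.  ] mouth z 0.17319565607750925
```

Call:
drive_tool(increments=[{"tx": 0, "ty": 0, "tz": 3, "rx": 0, "ry": 0, "rz": 0, "fingers": -1}, {"tx": 0, "ty": 0, "tz": 5, "rx": 0, "ry": 0, "rz": 0, "fingers": -1}, {"tx": 0, "ty": 0, "tz": 7, "rx": 0, "ry": 0, "rz": 0, "fingers": -1}, {"tx": 0, "ty": 0, "tz": 8.5, "rx": 0, "ry": 0, "rz": 0, "fingers": -1}, {"tx": 0, "ty": 0, "tz": 8.5, "rx": 0, "ry": 0, "rz": 0, "fingers": -1}, {"tx": 0, "ty": 0, "tz": 8.5, "rx": 0, "ry": 0, "rz": 0, "fingers": -1}])

```text
clock: 11.85
ee_pos: [0.596, -0.1619, 0.1712]
orientation: [0.992, -0.13, -0.0, -0.0]
wrist_force: [-3.1, 0.4, 0.7]
width: 0.241
gripper_force: 59.4
```

```bash
python3 st.py
```

```text
[ 0.59602371 -0.1619076   0.17121071] F [-3.14  0.36  0.7 ] T [ 0.186  0.523 -0.108] z [-7.e-04  3.e-04 -1.e+00] ang -14.91 11.85 grip 59.416818022727966
err tool mm [-0.11 -0.21  0.  ] mouth z 0.16520959484924522
```

Call:
drive_tool(increments=[{"tx": -0.6, "ty": 0, "tz": 1, "rx": 0, "ry": 0, "rz": 0, "fingers": -1}, {"tx": -0.6, "ty": 0, "tz": 1, "rx": 0, "ry": 0, "rz": 0, "fingers": -1}, {"tx": -0.6, "ty": 0, "tz": 1, "rx": 0, "ry": 0, "rz": 0, "fingers": -1}])

```text
clock: 12.15
ee_pos: [0.596, -0.1619, 0.1711]
orientation: [0.992, -0.13, 0.0, 0.0]
wrist_force: [-4.5, 1.8, 4.8]
width: 0.249
gripper_force: 59.9
```

```bash
python3 st.py
```

```text
[ 0.59603735 -0.16189453  0.17112569] F [-4.48  1.77  4.78] T [ 0.334  0.736 -0.047] z [ 8.e-04 -1.e-04 -1.e+00] ang -14.9 12.15 grip 59.93744507431984
err tool mm [-0.08 -0.2  -0.  ] mouth z 0.16512653289267157
```

Call:
drive_tool(increments=[{"tx": 0, "ty": 0, "tz": 0, "rx": 0, "ry": 0, "rz": 4, "fingers": -1}, {"tx": 0, "ty": -0.1, "tz": 0, "rx": 0, "ry": 0, "rz": 8, "fingers": -1}, {"tx": 0, "ty": -0.2, "tz": 0, "rx": 0, "ry": 0, "rz": 12, "fingers": -1}, {"tx": 0, "ty": -0.3, "tz": 0, "rx": 0, "ry": 0, "rz": 16, "fingers": -1}, {"tx": 0, "ty": -0.3, "tz": 0, "rx": 0, "ry": 0, "rz": 20, "fingers": -1}, {"tx": 0, "ty": -0.3, "tz": 0, "rx": 0, "ry": 0, "rz": 20, "fingers": -1}])

```text
clock: 12.75
ee_pos: [0.5964, -0.1616, 0.1711]
orientation: [0.954, -0.3, 0.001, -0.0]
wrist_force: [-3.8, 2.6, 5.4]
width: 0.249
gripper_force: 60.1
```

```bash
python3 st.py
```

```text
[ 0.59635608 -0.161619    0.17113052] F [-3.81  2.57  5.41] T [ 0.302  0.586 -0.087] z [ 1.3e-03 -4.0e-04 -1.0e+00] ang -34.91 12.75 grip 60.073396414518356
err tool mm [ 0.2  -0.24  0.  ] mouth z 0.1651313181638194
```

Call:
drive_tool(increments=[{"tx": 0, "ty": -0.1, "tz": 0, "rx": 0, "ry": 0, "rz": 4, "fingers": -1}, {"tx": 0.1, "ty": -0.2, "tz": 0, "rx": 0, "ry": 0, "rz": 8, "fingers": -1}, {"tx": 0.1, "ty": -0.3, "tz": 0, "rx": 0, "ry": 0, "rz": 12, "fingers": -1}, {"tx": 0.1, "ty": -0.3, "tz": 0, "rx": 0, "ry": 0, "rz": 14.5, "fingers": -1}, {"tx": 0.1, "ty": -0.3, "tz": 0, "rx": 0, "ry": 0, "rz": 14.5, "fingers": -1}, {"tx": 0.1, "ty": -0.3, "tz": 0, "rx": 0, "ry": 0, "rz": 14.5, "fingers": -1}, {"tx": 0.1, "ty": -0.3, "tz": 0, "rx": 0, "ry": 0, "rz": 14.5, "fingers": -1}, {"tx": 0.1, "ty": -0.3, "tz": 0, "rx": 0, "ry": 0, "rz": 14.5, "fingers": -1}])

```text
clock: 13.55
ee_pos: [0.5964, -0.1615, 0.1711]
orientation: [0.909, -0.417, 0.0, -0.0]
wrist_force: [-3.2, 2.3, 5.2]
width: 0.248
gripper_force: 60.1
```

```bash
python3 st.py
python3 - <<'E'
from h import *
w=robot.read_camera("wrist");cv2.imwrite("pics/f.png",cv2.resize(w["image"][130:370,160:480],(800,600))[:,:,::-1])
E
```

```text
[ 0.59640358 -0.16146613  0.1711399 ] F [-3.25  2.29  5.17] T [0.293 0.639 0.114] z [ 8.e-04 -3.e-04 -1.e+00] ang -49.33 13.55 grip 60.098273903131485
err tool mm [ 0.54 -0.47  0.  ] mouth z 0.16514010923915423
```

View pics/f.png

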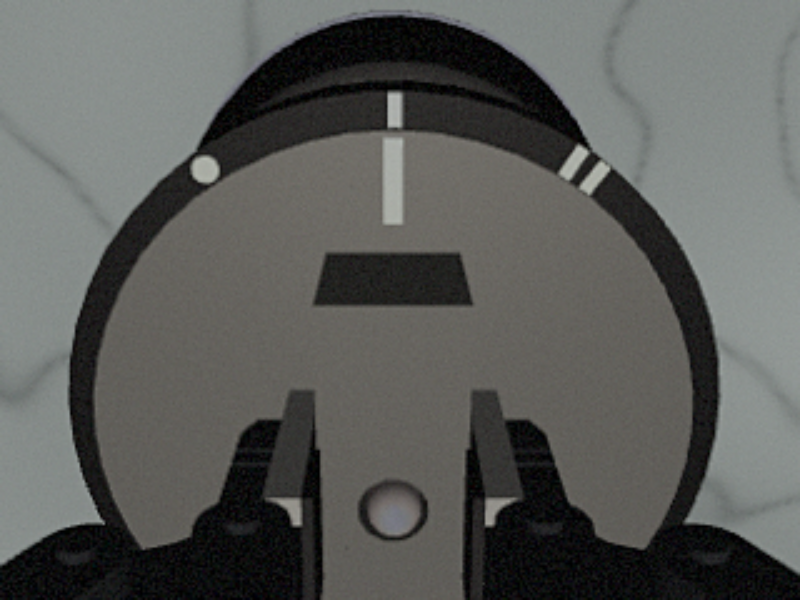

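The picture shows the pointer line at (393,180) pointing straight at the single bar at (395,110). The dot (205,168) and the double bar (585,170) lie to either side, and the shaft tip shows in the hole at (393,510). The lid is flush and held at the pulse mark.

```bash
python3 -c "
from bench import robot
print(robot.hand_in())"
```

```text
the job is handed in; nothing more can be done
None
```

The lid is fitted flush on the chopper, twisted clockwise to the pulse mark and held there with the gripper closed; I handed the job in at about 13.6 s, and the hand-in gave no verdict.

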